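# Lever open the jog station's cover and hold its dead-man plunger half-way

### The arm

A 6-joint arm with a two-finger parallel gripper is mounted at the origin on a cart in front of the work surface, level with it; the furniture and walls round the work are solid. World frame = base frame: x ahead of the robot, y to its left, z up, the work surface at z = 0. Lengths are in m, angles in degrees, forces in N, time in s.
With the tool pointing down it reaches from about 0.25 to 0.725 m from the base axis. Payload 9.7 kg.
Tool frame: the origin (TCP) lies midway between the tips of the shut fingers; the grasp point (between the pads) lies 19 mm behind it; z points along the fingers, y is the line along which they close (so a half turn about z gives the same grasp; the last joint's range is limited). The gripper opens to 85 mm and grips with 20 to 120 N. Pads are 22 mm wide; open, the fingers measure 114 mm over their backs; the gripper's body (76 mm by 85 mm) begins 54 mm behind the grasp point. The pads swing forward as they close: fully open they stand 13 mm farther back than shut.
Start: joints at [69.385, 4.979, 10.078, 95.1, 0, 90], TCP at [0.194, 0.515, 0.231] pointing down, gripper open.
Joint ranges: [-179.16, 179.16], [-48.56, 103.87], [-65.8, 70.77], [-126.05, 130.52], [-82.76, 87.17], [-180, 180]. Speed limits (degrees/s): [127.2, 127.2, 147.25, 180, 180, 180].

### API

Orientations are given as [roll, pitch, yaw] about the fixed x, y, z axes, in that order (R = Rz(yaw) Ry(pitch) Rx(roll)).
In Python, from workcell import bot gives the robot as it stands. The module is installed in compiled form; this text tells all that it offers.
- The arm moves only by the tool send_rows, never from a script. Its argument "moves" is one flat list of numbers, 7 for each row, row after row: the shift along the world's x, y, z normalised to -1 to 1, where 1 is 0.025 m, then the turn, a rotation vector about the world's x, y, z normalised to -1 to 1, where 1 is 0.15 rad, then the closure, from -1 (fully open) to 1 (shut), so that 0 is half open. A call has 1 to 8 rows; each row shifts and turns the commanded pose from where the row before left it; what a row does not reach is not made up. A row lasts 1/8 s, in which the tool goes at most 62.5 mm and 10.7 degrees, less where a joint would pass 70% of its speed; a pose out of reach is approached as far as the arm can. A call with a number of a shift or a turn outside -1 to 1 is refused whole. A call with a gripper value outside its range is refused whole. The fingers move at their own pace and stop on an object; "squeeze" is the grip in N (left out, the last holds). Time passes only in rows, so rows that do not move let the fingers close. It gives the time, the measured TCP pose, the force, the opening and the grip force at its end, in the units of the state.
- bot.get_obs(): the state, without advancing time (a new reading comes with each control period).
- bot.camera(name): name is "side" or "top" or "wrist"; returns a dict with "color" (400x640x3 uint8, red, green, blue), "camera_matrix" (3x3 intrinsics, pixels), "R" (3x3) and "t" (3): a world point X has camera coordinates R X + t. Camera axes: x right, y down, z forward; pixel columns grow to the right and rows downward; lengths in m; the calibration is good to about 2 mm. The wrist camera is an equidistant fisheye: a pixel r from the principal point sees the ray r / f radians off the axis. A picture is of the moment at which its call begins. There is no depth.
- bot.job_done(): hands the job in; it is judged then, once.
Trained networks look in the newest picture that a camera, given by its name, has taken for a name from the list of things; names that differ only in an ending like _2 or _b are one class to them, and where a whole thing is asked for, a point or a joint stands for the part that bears it (a point fixed in the world has none). Each returns a list of dicts, best first, with "p" (0 to 1); they miss things now and then, are a little off and sometimes report something else, mostly with a low value. They report only what shows in the picture. A call takes as long as a camera call.
- bot.boxes_of(camera, query): "extent" ([left, top, right, bottom] in pixels, round what is visible of it).
- bot.trace(camera, query): "region" (400x640 bool, what is visible of it) and "extent" ([left, top, right, bottom] in pixels, round what is visible of it).
- bot.landmark_of(camera, query): "pixel" ([column, row] in pixels: a listed point, or the origin of a listed thing).
The state is a dict: "time": time; "q": joint angles; "qd": joint speeds; "joint_efforts": joint torques, N m; "ee_pos": TCP position; "tcp_rot": TCP orientation; "wrist_force": force on the tool from outside, world axes, zero at the start; "torque": the same for the moment, N m; "opening": finger opening in m; "grasp_force": force on a finger pad.
Only numpy, scipy, OpenCV 4.12 (cv2) and the standard library are available. Lean on these libraries where they do the work, as an engineer would, in place of code of your own. Each camera call takes 0.05 s, during which the arm holds its last target. There are 200 camera calls.

### The job

Pick up the thin steel scraper rod, put its end into the slot in the front of the jog station and lever the hinged cover up and back until it stands open, then lay the rod on the bench clear of the station and let go of it. Then press the round black dead-man plunger down to its half-way position, its top level with the tops of the two small gauge pins beside it, without ever pushing it on to its bottom stop, and finish while still holding it there with the gripper. Leave the other things on the bench undisturbed.

Things in the scene. Friction and masses are not known exactly. Their poses are not given: they have to be found in the camera images.
- station: jog station: grey box 130 x 130 mm and 60 mm high, fixed to the bench, under a flat steel cover; origin at the centre of its underside, x from its slotted front to its hinged back, y to its left, z up. Inside the 20 mm deep well (floor 40 mm above the bench) stand the plunger, in the middle, and two fixed steel gauge pins, 6 mm across, 38 mm to either side of it (along y), tops 50 mm above the bench. Box walls 8 mm thick
- pry_slot (a point): centre of the slot in the station's front wall, at the outer face, 50 mm above the bench: an opening 60 mm wide and 20 mm high, from the well's floor up to the underside of the cover's free edge; the tool goes in along the station's x
- cover_hinge (a point): middle of the cover's hinge line, along the station's y at the back edge of the box, 61.5 mm above the bench
- cover (a joint): hinge angle of the cover, rad: 0 shut, 1.57 upright, 2.0 its stop, leaning back. The cover is a plate 129 mm from hinge line to free edge, 130 mm wide, 4 mm thick, its underside 60.5 mm above the bench when shut. The hinge is stiff enough for the cover to stay where it is left; lifting its free edge takes about 1 N
- plunger (a joint): travel of the plunger, m: 0 released, 0.008 half-way (top level with the gauge pins), 0.016 on its bottom stop; sprung back: about 3 N to start, 7 N half-way, 11 N at the stop
- plunger_top (a point): centre of the flat top of the plunger, a black round button 36 mm across, 58 mm above the bench when released, 50 mm at half-way; moves straight down when pressed
- scraper_mid (a point): centre of the scraper rod, half-way up: a straight plain steel rod, 10 mm wide, 9 mm high, 146 mm long along its y, lying on the bench (bench top at z = 0); both ends serve alike. Of the two plain steel bars it is the lower one
- parallel_mid (a point): centre of a ground steel parallel, 8 mm wide, 20 mm high, 150 mm long along its y: a bystander; it and the rod may have swapped places
- caliper_mid (a point): centre of a caliper, 75 x 220 x 16 mm, long along its y: a bystander
- tap_wrench_mid (a point): centre of a tap wrench, 85 x 118 x 17 mm: a bystander
- nylon_bar_mid (a point): centre of a black nylon bar, 28 x 160 x 28 mm, long along its y: a bystander

How it is judged:
By the outcome, as a careful person would: the job done as asked, in the order asked, and still so for the second after the job is handed in, while the arm keeps its last pose, push and grip.
It also fails if it takes over 64 s, if anything falls off the work surface, if the arm or the gripper's body presses on something with over 40 N, if the wrist force passes 120 N, or if a joint passes its speed limit or range.

## Working session

There is one attempt and no reset: what is moved stays moved. The work goes in short steps, Python scripts to look and compute and a tool call to move; the robot and the scene stay as the last step left them, time stands still between calls to the robot, and variables do not carry over. Pictures are saved under pics/ and viewed, at most 10 in all, crops included, and the job is handed in when it is done.

Besides the shell and the picture viewer there is one more tool, called after "Emit:" in YAML: its name, and indented under it one key for each argument. send_rows: Moves the arm, as the interface text tells. Its arguments: {"type":"object","properties":{"moves":{"type":"array"},"squeeze":{"type":"number"}},"required":["moves"]}

```bash
mkdir -p pics; cat > h.py <<'E'
import numpy as np, cv2
from workcell import bot
def ray(c,px):
    K=c["camera_matrix"];R=np.array(c["R"]);t=np.array(c["t"])
    d=np.linalg.inv(K)@np.array([px[0],px[1],1.]);return -R.T@t,R.T@d
def atz(c,px,z):
    o,d=ray(c,px);return o+d*(z-o[2])/d[2]
def proj(c,X):
    p=c["camera_matrix"]@(np.array(c["R"])@np.array(X,float)+c["t"]);return p[:2]/p[2]
E
python3 - <<'E'
from h import *
o=bot.get_obs();print(o)
Z=dict(station=0,pry_slot=.05,cover_hinge=.0615,plunger_top=.058,scraper_mid=.0045,parallel_mid=.01,caliper_mid=.008,tap_wrench_mid=.0085,nylon_bar_mid=.014)
for n in("top","side"):
    c=bot.camera(n);cv2.imwrite(f"pics/{n}0.png",c["color"][:,:,::-1])
    print(n,-np.array(c["R"]).T@c["t"])
    for q,z in Z.items():
        for r in bot.landmark_of(n,q)[:2]: print(n,q,round(r["p"],2),np.round(r["pixel"],1),atz(c,r["pixel"],z).round(4))
E
```

```text
{'time': 0.0, 'q': array([6.93858231e+01, 5.00887583e+00, 1.00358364e+01, 9.51007433e+01,
       9.16652023e-04, 9.00000557e+01]), 'qd': array([ 0.12842774, -0.0533629 , -0.02329491,  0.01201955,  0.07431677,
        0.05941507]), 'joint_efforts': array([-7.31057889e-05, -5.20387101e+01,  4.64802790e+01,  1.65054901e-02,
       -2.75872189e-06,  7.20417773e-06]), 'ee_pos': array([0.19355411, 0.51456871, 0.2306168 ]), 'tcp_rot': array([-1.79926217e+02, -9.16579488e-04,  1.59385766e+02]), 'wrist_force': array([ 0.35958926,  0.07203767, -0.17093209]), 'torque': array([ 0.04995976, -0.02339987,  0.00997854]), 'grasp_force': 0.0, 'opening': 0.08576950695222448}
top [0.37851053 0.01654143 0.96558333]
top station 0.95 [328.1 204.5] [ 0.5798 -0.0294  0.    ]
top station 0.2 [339.8 286. ] [ 0.3867 -0.032   0.    ]
top pry_slot 0.7 [328.  230.7] [ 0.5099 -0.0192  0.05  ]
top cover_hinge 0.65 [321.5 169.5] [ 0.6499 -0.0218  0.0615]
top scraper_mid 0.59 [196.2 251. ] [0.5062 0.2897 0.0045]
top parallel_mid 0.69 [446.2 209.1] [ 0.5329 -0.3045  0.01  ]
top caliper_mid 0.75 [338.8 287.9] [ 0.3827 -0.0288  0.008 ]
top tap_wrench_mid 0.67 [405.5 133.3] [ 0.7329 -0.2409  0.0085]
top nylon_bar_mid 0.96 [194.2 176.3] [0.6844 0.2814 0.014 ]
top nylon_bar_mid 0.25 [340.6 281.1] [ 0.3972 -0.0345  0.014 ]
side [0.37061361 0.76888656 0.56508544]
side station 0.74 [315.9 215.1] [ 0.5675 -0.0293  0.    ]
side pry_slot 0.83 [336.2 203.3] [ 0.5153 -0.0197  0.05  ]
side scraper_mid 0.73 [299.7 318.5] [0.5137 0.3011 0.0045]
side scraper_mid 0.37 [315.2 215.8] [ 0.5669 -0.0195  0.0045]
side parallel_mid 0.42 [346.4 165.5] [ 0.5398 -0.2974  0.01  ]
side caliper_mid 0.72 [314.  214.7] [ 0.5697 -0.0185  0.008 ]
side caliper_mid 0.61 [391.4 222.9] [ 0.3804 -0.0331  0.008 ]
side tap_wrench_mid 0.59 [284.6 164.9] [ 0.7232 -0.2544  0.0085]
```

View pics/top0.png

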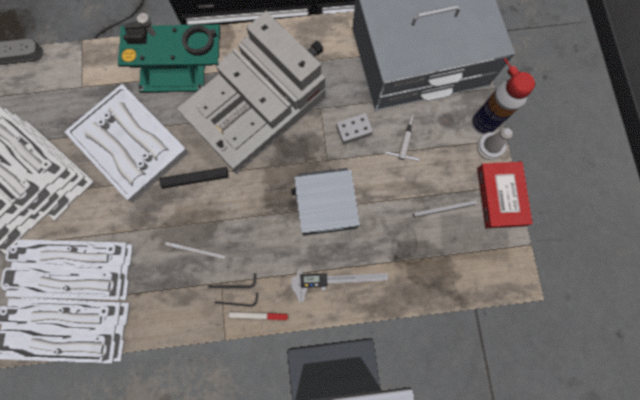

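View pics/side0.png

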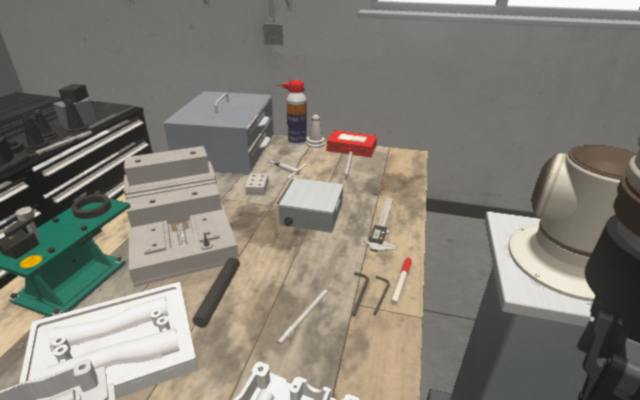

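```bash
python3 - <<'E'
from h import *
Z=dict(station=.0625,scraper_mid=.0075,parallel_mid=.02)
for n in("top","side"):
    c=bot.camera(n)
    for q,z in Z.items():
        for r in bot.trace(n,q)[:1]:
            m=r["region"].astype(np.uint8)
            (cx,cy),wh,a=cv2.minAreaRect(cv2.findNonZero(m))
            b=cv2.boxPoints(((cx,cy),wh,a))
            print(n,q,round(r["p"],2),np.round(r["extent"]),"n",m.sum());print(np.array([np.r_[p,atz(c,p,z)] for p in b]).round(3))
E
```

```text
top station 0.75 [291. 170. 358. 238.] n 3571
[[ 2.89668e+02  1.74511e+02  6.47000e-01  5.20000e-02  6.20000e-02]
 [ 3.51699e+02  1.66240e+02  6.49000e-01 -9.10000e-02  6.20000e-02]
 [ 3.59908e+02  2.27812e+02  5.06000e-01 -9.00000e-02  6.20000e-02]
 [ 2.97878e+02  2.36083e+02  5.04000e-01  4.90000e-02  6.20000e-02]]
top scraper_mid 0.53 [166. 244. 223. 256.] n 274
[[1.65374e+02 2.45974e+02 5.26000e-01 3.59000e-01 7.00000e-03]
 [1.66552e+02 2.40379e+02 5.39000e-01 3.56000e-01 7.00000e-03]
 [2.24912e+02 2.52666e+02 4.94000e-01 2.23000e-01 7.00000e-03]
 [2.23735e+02 2.58260e+02 4.81000e-01 2.27000e-01 7.00000e-03]]
top parallel_mid 0.7 [414. 199. 477. 217.] n 342
[[ 4.13385e+02  2.11923e+02  5.34000e-01 -2.24000e-01  2.00000e-02]
 [ 4.76654e+02  1.99269e+02  5.46000e-01 -3.76000e-01  2.00000e-02]
 [ 4.77769e+02  2.04846e+02  5.32000e-01 -3.76000e-01  2.00000e-02]
 [ 4.14500e+02  2.17500e+02  5.21000e-01 -2.24000e-01  2.00000e-02]]
side station 0.96 [278. 178. 345. 236.] n 2881
[[ 2.7384e+02  2.2412e+02  6.2500e-01  1.1600e-01  6.2000e-02]
 [ 2.8096e+02  1.7428e+02  6.8100e-01 -1.0100e-01  6.2000e-02]
 [ 3.4466e+02  1.8338e+02  5.1000e-01 -9.8000e-02  6.2000e-02]
 [ 3.3754e+02  2.3322e+02  4.8600e-01  1.1200e-01  6.2000e-02]]
side scraper_mid 0.76 [276. 294. 329. 344.] n 311
[[2.76600e+02 3.40800e+02 5.37000e-01 3.59000e-01 7.00000e-03]
 [3.24460e+02 2.88589e+02 4.87000e-01 2.21000e-01 7.00000e-03]
 [3.28309e+02 2.92117e+02 4.78000e-01 2.28000e-01 7.00000e-03]
 [2.80449e+02 3.44328e+02 5.29000e-01 3.64000e-01 7.00000e-03]]
side parallel_mid 0.43 [343. 158. 353. 175.] n 46
[[ 3.44283e+02  1.75509e+02  5.31000e-01 -2.15000e-01  2.00000e-02]
 [ 3.49604e+02  1.56887e+02  5.38000e-01 -3.38000e-01  2.00000e-02]
 [ 3.52377e+02  1.57679e+02  5.28000e-01 -3.35000e-01  2.00000e-02]
 [ 3.47057e+02  1.76302e+02  5.23000e-01 -2.13000e-01  2.00000e-02]]
```

The top view shows the cover at columns 295–358, rows 170–233. The thin bar on the left runs (166,244)–(224,256) and the other bar on the right runs (414,212)–(477,203). The side view agrees: the left bar runs (280,341)–(326,291), and it looks low. I'll check that from the wrist camera while I approach.

Emit:
send_rows:
  moves: [0.5,-0.4,0,0,0,0.5,-1,1,-0.85,0,0,0,0.9,-1,1,-0.85,0,0,0,0.9,-1]
  squeeze: 120

```text
time: 1.78
ee_pos: [0.2566, 0.4618, 0.2312]
tcp_rot: [180.0, 0.0, 179.4]
wrist_force: [0.9, -0.3, -0.9]
opening: 0.0853
grasp_force: 0.0
```

```bash
python3 - <<'E'
from h import *
o=bot.get_obs();print(o["q"],o["ee_pos"],o["tcp_rot"])
im=cv2.imread("pics/top0.png")[150:260,150:490];cv2.imwrite("pics/z.png",cv2.resize(im[10:95,130:220],None,fx=6,fy=6,interpolation=cv2.INTER_CUBIC))
E
```

```text
[6.09374215e+01 1.98139754e+00 6.92688122e+00 9.49453247e+01
 2.72922230e-05 6.14939325e+01] [0.25662089 0.46176648 0.23123906] [1.79999847e+02 5.18666923e-05 1.79443489e+02]
```

View pics/z.png

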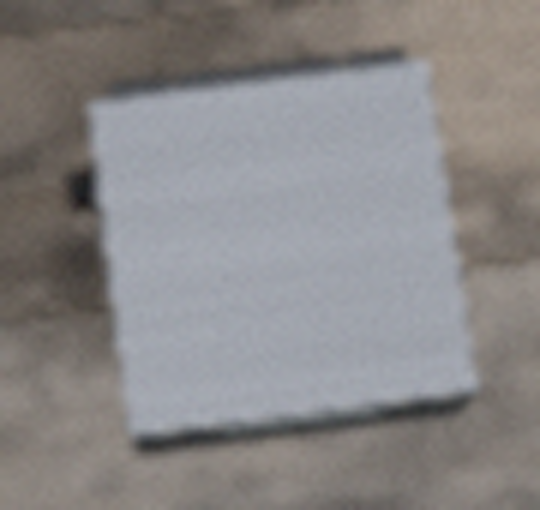

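Crop: the cover's corners in the full image are at about (295,177), (351,170), (359,225) and (302.5,232.5). The dark slot strip is along the front (lower) edge and the hinge strip along the back.

Emit:
send_rows:
  moves: [0.96,-0.815,0,0,0,0.84,-1,0.96,-0.815,0,0,0,0.84,-1,0.96,-0.815,0,0,0,0.84,-1,0.96,-0.815,0,0,0,0.84,-1,0.96,-0.815,0,0,0,0.84,-1,0.96,-0.815,0,0,0,0.84,-1,0.96,-0.815,0,0,0,0.84,-1,0.96,-0.815,0,0,0,0.84,-1]

```text
time: 2.78
ee_pos: [0.4489, 0.2985, 0.2313]
tcp_rot: [-180.0, 0.0, -122.9]
wrist_force: [-0.2, -0.6, -0.8]
opening: 0.0854
grasp_force: 0.0
```

Emit:
send_rows:
  moves: [0.96,-0.815,-0.5,0,0,0.84,-1,0.96,-0.815,-0.5,0,0,0.84,-1,0,0,0,0,0,0,-1]

```text
time: 3.15
ee_pos: [0.4969, 0.2571, 0.2049]
tcp_rot: [179.9, -0.1, -108.8]
wrist_force: [-0.2, -0.0, 0.2]
opening: 0.0855
grasp_force: 0.0
```

```bash
cat >> h.py <<'E'
def fray(c,px):
    K=c["camera_matrix"];R=np.array(c["R"]);t=np.array(c["t"])
    v=np.array([(px[0]-K[0,2])/K[0,0],(px[1]-K[1,2])/K[1,1]]);r=np.hypot(*v)
    d=np.r_[v/r*np.sin(r),np.cos(r)];return -R.T@t,R.T@d
def fatz(c,px,z):
    o,d=fray(c,px);return o+d*(z-o[2])/d[2]
E
python3 - <<'E'
from h import *
o=bot.get_obs();print(o["q"],o["ee_pos"],o["tcp_rot"])
c=bot.camera("wrist");cv2.imwrite("pics/w1.png",c["color"][:,:,::-1])
for q,z in(("scraper_mid",.0045),("parallel_mid",.01),("pry_slot",.05),("plunger_top",.058)):
    for r in bot.landmark_of("wrist",q)[:2]: print(q,round(r["p"],2),r["pixel"],fatz(c,r["pixel"],z).round(4))
for q in("scraper_mid","parallel_mid"):
  for r in bot.trace("wrist",q)[:1]:
    b=cv2.boxPoints(cv2.minAreaRect(cv2.findNonZero(r["region"].astype(np.uint8))))
    print(q,r["p"],b.round(1).tolist(),np.array([fatz(c,p,.009) for p in b]).round(4).tolist())
t=bot.camera("top")
P=np.array([atz(t,p,.0645) for p in((295,177.2),(351.3,170.3),(359.2,224.7),(302.5,232.5))]);print(P.round(4),P.mean(0))
for i in range(4): d=P[(i+1)%4]-P[i];print(np.linalg.norm(d),np.degrees(np.arctan2(d[1],d[0])))
E
```

```text
[ 2.73634161e+01  5.91973600e+00  8.16175755e+00  9.23581298e+01
 -1.21832529e-02 -4.38864392e+01] [0.49687843 0.25708671 0.20492881] [ 1.79928291e+02 -9.21267304e-02 -1.08750075e+02]
scraper_mid 0.62 [317.1, 204.1] [0.5093 0.29   0.0045]
scraper_mid 0.72 [[312.70001220703125, 260.0], [315.1000061035156, 143.89999389648438], [324.0, 144.10000610351562], [321.6000061035156, 260.1000061035156]] [[0.5378, 0.3563, 0.009], [0.4883, 0.2217, 0.009], [0.4791, 0.2251, 0.009], [0.5273, 0.3602, 0.009]]
[[ 0.6383  0.0403  0.0645]
 [ 0.6389 -0.0887  0.0645]
 [ 0.5127 -0.0888  0.0645]
 [ 0.5106  0.0376  0.0645]] [ 0.57511904 -0.02492018  0.0645    ]
0.12898233184663827 -89.71706366451905
0.1261851112157173 -179.95319643310467
0.12644530802816262 90.94967346338832
0.12767148871073283 1.1919865064572126
```

View pics/w1.png

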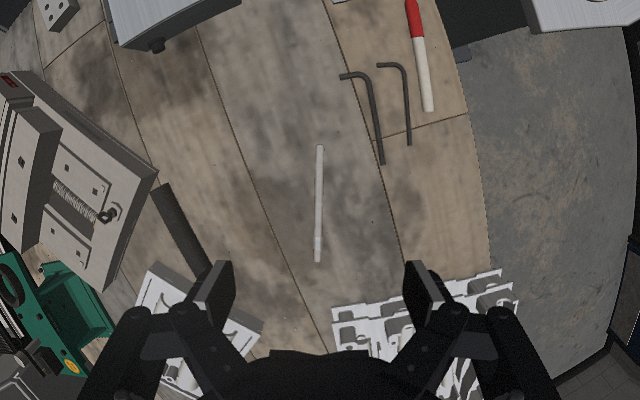

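The wrist view shows the rod running (319,144)–(317,260), straight ahead of the fingers. It measures 143 mm at the low height, so it is the rod and not the parallel. I'll half-close the fingers to clear the hex keys, then go down and grasp.

Emit:
send_rows:
  moves: [0,0,-1,0,0,-0.13,0,0,0,-1,0,0,0,0,0,0,-1,0,0,0,0,0,0,-1,0,0,0,0,0,0,-1,0,0,0,0,0,0,-1,0,0,0,0,0,0,-1,0,0,0,0,0,-0.05,-0.7,0,0,0,0]

```text
time: 4.55
ee_pos: [0.4957, 0.2574, 0.0128]
tcp_rot: [180.0, -0.0, -109.8]
wrist_force: [0.7, -0.1, -0.2]
opening: 0.0429
grasp_force: 0.0
```

Emit:
send_rows:
  moves: [0,0,-0.38,0,0,0,0,0,0,0,0,0,0,0,0,0,0,0,0,0,1,0,0,0,0,0,0,1,0,0,0,0,0,0,1,0,0,0,0,0,0,1]

```text
time: 5.3
ee_pos: [0.4967, 0.2576, 0.0056]
tcp_rot: [-179.9, 0.1, -109.8]
wrist_force: [-1.5, -0.8, 6.0]
opening: 0.003
grasp_force: 118.9
```

```bash
python3 - <<'E'
from h import *
o=bot.get_obs();print(o["ee_pos"],o["opening"],o["grasp_force"],o["wrist_force"])
c=bot.camera("wrist")["color"];s=bot.camera("side")["color"]
a=cv2.resize(c[150:350,180:460],(560,400));b=cv2.resize(s[270:360,260:386],(560,400),interpolation=cv2.INTER_CUBIC)
cv2.imwrite("pics/g1.png",np.vstack([a,b])[:,:,::-1][::1][:, :].copy() if 0 else cv2.resize(np.hstack([a,b]),(800,286))[:,:,::-1])
E
```

```text
[0.49672583 0.25756715 0.00556506] 0.0029867769681297457 118.91051229089499 [-1.54135695 -0.81939654  6.03401604]
```

View pics/g1.png

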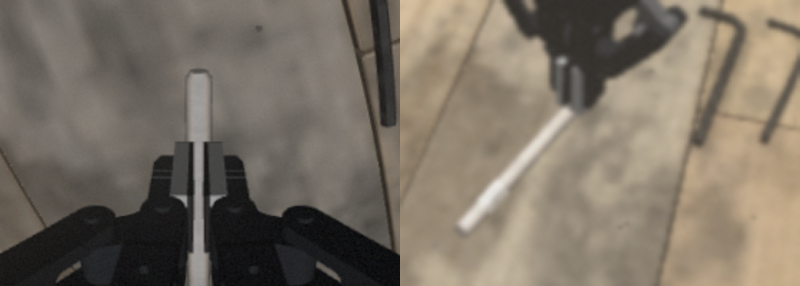

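In both views the pads have ridden up onto the rod's top edge: the opening is 3 mm and there is 6 N upward on the wrist. I'll open, go lower and grip again.

Emit:
send_rows:
  moves: [0,0,0,0,0,0,0.4,0,0,0,0,0,0,0.4,0,0,0,0,0,0,0.4]

```text
time: 5.78
ee_pos: [0.4961, 0.2573, 0.0042]
tcp_rot: [180.0, -0.0, -109.8]
wrist_force: [0.5, -0.7, 0.5]
opening: 0.0258
grasp_force: 0.0
```

Emit:
send_rows:
  moves: [0,0,-0.12,0,0,0,0.4,0,0,0,0,0,0,0.4]

```text
time: 6.02
ee_pos: [0.4959, 0.2572, 0.0009]
tcp_rot: [180.0, -0.0, -109.8]
wrist_force: [-1.0, 0.2, -0.4]
opening: 0.0259
grasp_force: 0.0
```

Emit:
send_rows:
  moves: [0,0,0,0,0,0,0.6,0,0,0,0,0,0,0.7,0,0,0,0,0,0,0.8,0,0,0,0,0,0,0.9]
  squeeze: 40

```text
time: 6.52
ee_pos: [0.4962, 0.2573, 0.0014]
tcp_rot: [-180.0, 0.0, -109.8]
wrist_force: [0.5, -0.6, 1.7]
opening: 0.0074
grasp_force: 40.1
```

Emit:
send_rows:
  moves: [0,0,0,0,0,0,1,0,0,0,0,0,0,1,0,0,0.5,0,0,0,1,0,0,0.5,0,0,0,1,0,0,0,0,0,0,1]
  squeeze: 80

```text
time: 7.15
ee_pos: [0.497, 0.2577, 0.0279]
tcp_rot: [-179.9, 0.1, -109.8]
wrist_force: [0.1, 0.1, -0.7]
opening: 0.0062
grasp_force: 78.8
```

```bash
python3 - <<'E'
from h import *
o=bot.get_obs();print(o["ee_pos"],o["opening"],o["grasp_force"],o["wrist_force"],o["torque"])
c=bot.camera("wrist")["color"];s=bot.camera("side")["color"]
a=cv2.resize(c[150:350,180:460],(560,400));b=cv2.resize(s[270:360,260:386],(560,400),interpolation=cv2.INTER_CUBIC)
cv2.imwrite("pics/g2.png",cv2.resize(np.hstack([a,b]),(800,286))[:,:,::-1])
E
```

```text
[0.49695591 0.25768322 0.02790492] 0.006176660723466812 78.80448460578918 [ 0.06045843  0.09492113 -0.72683148] [ 0.01627722 -0.01136286  0.00943566]
```

View pics/g2.png

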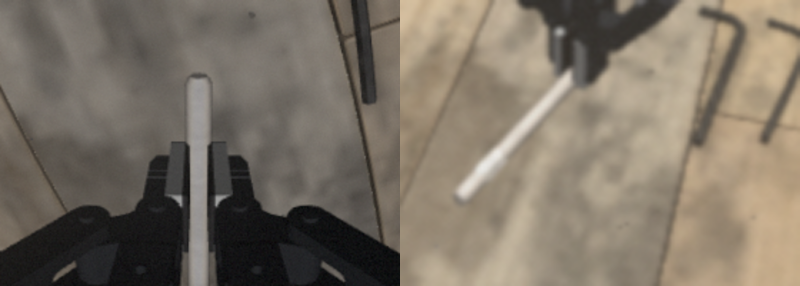

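The side view shows the rod has risen with the gripper, so it is held. I'll lift it, swing it to point along +x, and line it up in front of the slot.

Emit:
send_rows:
  moves: [-0.388,-0.942,0.96,0,0,-0.68,1,-0.388,-0.942,0.96,0,0,-0.68,1,-0.388,-0.942,0.96,0,0,-0.68,1,-0.388,-0.942,0.96,0,0,-0.68,1,-0.388,-0.942,0.96,0,0,-0.68,1,-0.388,-0.942,0,0,0,-0.68,1,-0.388,-0.942,0,0,0,-0.68,1,-0.388,-0.942,0,0,0,-0.68,1]

```text
time: 8.25
ee_pos: [0.418, 0.0682, 0.1459]
tcp_rot: [180.0, -0.0, -156.7]
wrist_force: [0.4, -0.1, -0.3]
opening: 0.0065
grasp_force: 78.8
```

Emit:
send_rows:
  moves: [-0.388,-0.942,0,0,0,-0.68,1,-0.388,-0.942,0,0,0,-0.68,1,-0.388,-0.942,0,0,0,-0.68,1,-0.388,-0.942,0,0,0,-0.68,1,0,0,-0.8,0,0,0,1,0,0,-0.8,0,0,0,1,0,0,-0.8,0,0,0,1,0,0,0,0,0,0,1]

```text
time: 9.25
ee_pos: [0.3787, -0.0253, 0.0849]
tcp_rot: [180.0, -0.2, -179.9]
wrist_force: [0.2, 0.4, -0.8]
opening: 0.0064
grasp_force: 78.8
```

```bash
python3 - <<'E'
from h import *
o=bot.get_obs();print(o["q"],o["ee_pos"],o["tcp_rot"],o["opening"])
C={n:bot.camera(n) for n in("top","side","wrist")}
for n in C:
  for q in("scraper_mid","pry_slot"):
    for r in bot.landmark_of(n,q)[:1]:
        print(n,q,round(r["p"],2),r["pixel"],(fatz if n=="wrist" else atz)(C[n],r["pixel"],.06 if q[0]=="s" else .05).round(4))
a=cv2.resize(C["wrist"]["color"][60:340,120:520],(600,420))
s=cv2.resize(C["side"]["color"][140:250,270:430],(600,420),interpolation=cv2.INTER_CUBIC)
cv2.imwrite("pics/i1.png",cv2.resize(np.vstack([a,s])[:,:,::-1],(428,600)) if 0 else cv2.resize(np.hstack([a,s])[:,:,::-1],(800,280)))
E
```

```text
[-3.81604132e+00 -1.91159565e+01 -2.78139345e+01  8.14654956e+01
 -5.15890095e-05 -3.91339735e+00] [ 0.37865161 -0.02525675  0.08486529] [ 1.79988895e+02 -1.63095984e-01 -1.79902628e+02] 0.006371205607427227
side scraper_mid 0.65 [374.5, 193.8] [ 0.4305 -0.071   0.06  ]
side pry_slot 0.84 [336.1, 205.4] [ 0.5136 -0.0106  0.05  ]
wrist scraper_mid 0.89 [320.7, 322.9] [ 0.444  -0.0236  0.06  ]
wrist pry_slot 0.61 [91.0, 330.7] [ 0.4936 -0.2532  0.05  ]
```

View pics/i1.png

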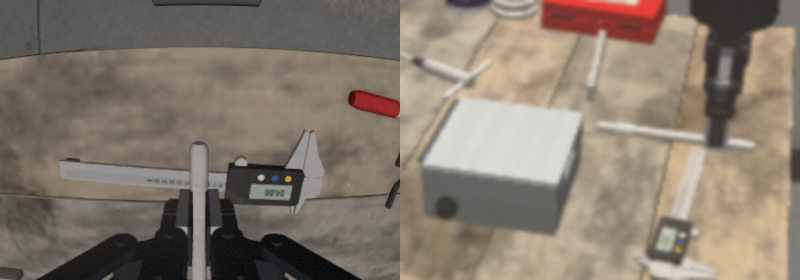

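The side view shows the rod from (350,190) to (411,198), with its tip just in front of the slot side of the station. I'll compare that with the expected projection to check its level.

```bash
python3 - <<'E'
from h import *
c=bot.camera("side");t=bot.camera("top")
for r in bot.trace("side","scraper_mid")[:1]:
    m=r["region"];ys,xs=np.nonzero(m);print(r["p"],r["extent"])
    for s in((xs.min()),(xs.max())): print(s,ys[xs==s].mean())
for z in(.083,.088,.093): print(z,proj(c,[.4882,-.0253,z]),proj(c,[.3422,-.0253,z]))
for n,cc in(("side",c),("top",t)):
  for X in([.5105,-.025,.05],[.511,.0395,.0645],[.511,-.0895,.0645],[.64,.0405,.0645]): print(n,X,proj(cc,X))
g=cv2.resize(c["color"][165:245,270:355],(800,753),interpolation=cv2.INTER_CUBIC)[:590]
cv2.imwrite("pics/s2.png",g[:,:,::-1])
E
```

```text
0.45 [346.6, 189.2, 415.4, 198.3]
349 188.5
410 196.5
0.083 [348.45759705 191.90035309] [411.60511321 200.54651691]
0.088 [348.5695366  190.07792798] [411.90469987 198.68922416]
0.093 [348.68210931 188.24519453] [412.20603712 196.82107864]
side [0.5105, -0.025, 0.05] [338.58842461 202.43563434]
side [0.511, 0.0395, 0.0645] [332.94970104 211.90385136]
side [0.511, -0.0895, 0.0645] [343.69157982 184.2503498 ]
side [0.64, 0.0405, 0.0645] [278.47125778 204.05908582]
top [0.5105, -0.025, 0.05] [330.51915423 230.11167096]
top [0.511, 0.0395, 0.0645] [301.62528782 232.4306991 ]
top [0.511, -0.0895, 0.0645] [359.61252584 225.42237946]
top [0.64, 0.0405, 0.0645] [294.81134915 176.47773096]
```

View pics/s2.png

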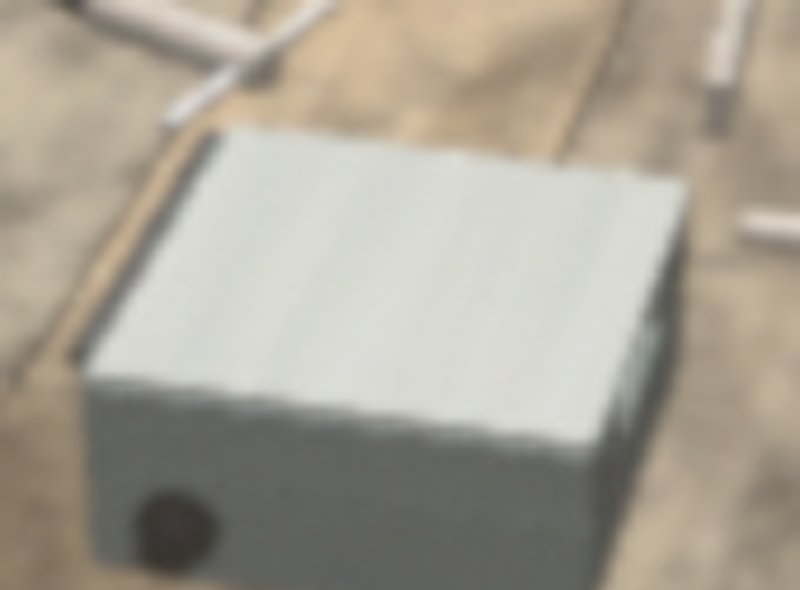

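The corners match my station pose to under 1 px with yaw about 0, and the rod is level. Next I'll lower it and insert it.

Emit:
send_rows:
  moves: [0,0,-0.8,0,0,0,1,0,0,-0.76,0,0,0,1,0,0,0,0,0,0,1]

```text
time: 10.22
ee_pos: [0.3788, -0.0253, 0.0463]
tcp_rot: [180.0, -0.1, -179.9]
wrist_force: [-0.1, -0.0, 0.1]
opening: 0.0062
grasp_force: 78.8
```

Emit:
send_rows:
  moves: [0.5,0,0,0,0,0,1,0.5,0,0,0,0,0,1,0,0,0,0,0,0,1]

```text
time: 10.6
ee_pos: [0.406, -0.0253, 0.0477]
tcp_rot: [-180.0, 0.0, -179.9]
wrist_force: [-0.1, -1.0, -1.8]
opening: 0.0063
grasp_force: 78.8
```

Emit:
send_rows:
  moves: [0,0,-0.04,0,0,0,1,0.5,0,0,0,0,0,1,0,0,0,0,0,0,1]

```text
time: 10.98
ee_pos: [0.418, -0.0253, 0.0463]
tcp_rot: [-180.0, 0.0, -179.9]
wrist_force: [-0.3, -0.6, -0.8]
opening: 0.0062
grasp_force: 78.8
```

Emit:
send_rows:
  moves: [0.6,0,0,0,0,0,1,0.5,0,0,0,0,0,1,0,0,0,0,0,0,1]

```text
time: 11.35
ee_pos: [0.4452, -0.0253, 0.0461]
tcp_rot: [180.0, -0.0, -179.9]
wrist_force: [-1.3, 0.5, -1.5]
opening: 0.0064
grasp_force: 78.8
```

```bash
python3 - <<'E'
from h import *
o=bot.get_obs();print(o["ee_pos"],o["wrist_force"],o["torque"])
c=bot.camera("side")
g=cv2.resize(c["color"][160:240,270:430],(800,400),interpolation=cv2.INTER_CUBIC)
cv2.imwrite("pics/s3.png",g[:,:,::-1])
E
```

```text
[ 0.44515133 -0.02530435  0.04611427] [-1.30391163  0.49419997 -1.46179308] [ 0.01505676  0.05160302 -0.02466651]
```

View pics/s3.png

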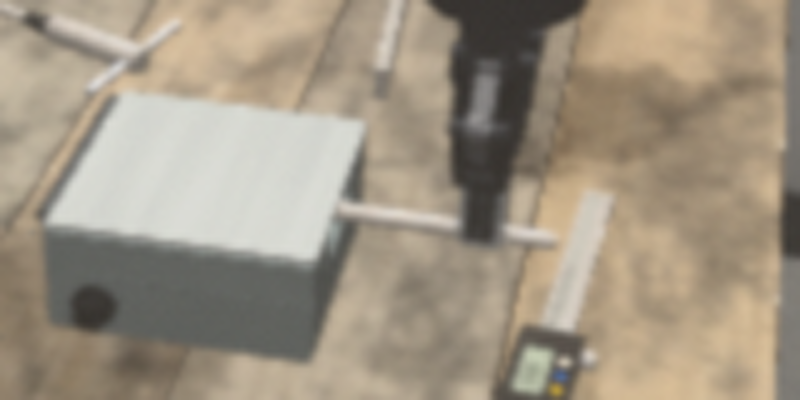

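The rod is about 44 mm into the slot: it enters at crop (345,208). Now I'll lift.

Emit:
send_rows:
  moves: [0,0,0.4,0,0,0,1,0,0,0.4,0,0,0,1,0,0,0.5,0,0,0,1,0,0,0.5,0,0,0,1,0,0,0,0,0,0,1]

```text
time: 12.02
ee_pos: [0.4454, -0.0254, 0.0927]
tcp_rot: [-180.0, 0.1, -179.9]
wrist_force: [-0.4, -0.2, -0.5]
opening: 0.0064
grasp_force: 78.8
```

Emit:
send_rows:
  moves: [0,0,0.6,0,0,0,1,0,0,0.6,0,0,0,1,0,0,0.6,0,0,0,1,0,0,0.4,0,0,0,1,0,0,0,0,0,0,1]

```text
time: 12.65
ee_pos: [0.4453, -0.0253, 0.1472]
tcp_rot: [-180.0, 0.1, -179.9]
wrist_force: [-0.4, -0.7, -0.5]
opening: 0.0063
grasp_force: 78.8
```

```bash
cat > cov.py <<'E'
from h import *
o=bot.get_obs();print(o["ee_pos"],o["wrist_force"])
for n in("side","top"):
    c=bot.camera(n)
    for q in("cover","scraper_mid"):
        for r in bot.trace(n,q)[:1]:
            print(n,q,round(r["p"],2),np.round(r["extent"]),cv2.boxPoints(cv2.minAreaRect(cv2.findNonZero(r["region"].astype(np.uint8)))).round().tolist())
    for a in(0,30,45,60,90,110):
        e=[.64-.129*np.cos(np.radians(a)),0,.0615+.129*np.sin(np.radians(a))]
        print(a,[proj(c,[e[0],y,e[2]]).round().tolist() for y in(.04,-.09)],end=" ")
    print()
E
python3 cov.py
```

```text
[ 0.44526625 -0.02534307  0.14722511] [-0.42371551 -0.66202134 -0.51355724]
side cover 0.97 [278. 150. 328. 206.] [[275.0, 197.0], [324.0, 148.0], [332.0, 155.0], [282.0, 204.0]]
side scraper_mid 0.71 [322. 160. 366. 167.] [[323.0, 164.0], [323.0, 160.0], [363.0, 166.0], [363.0, 170.0]]
0 [[333.0, 213.0], [344.0, 185.0]] 30 [[326.0, 188.0], [338.0, 162.0]] 45 [[317.0, 176.0], [330.0, 151.0]] 60 [[305.0, 166.0], [320.0, 142.0]] 90 [[276.0, 155.0], [294.0, 132.0]] 110 [[257.0, 156.0], [277.0, 133.0]] 
top cover 0.63 [158. 168. 226. 185.] [[160.0, 178.0], [227.0, 165.0], [229.0, 176.0], [162.0, 189.0]]
0 [[301.0, 233.0], [360.0, 226.0]] 30 [[299.0, 220.0], [362.0, 213.0]] 45 [[297.0, 208.0], [361.0, 200.0]] 60 [[295.0, 193.0], [360.0, 185.0]] 90 [[291.0, 159.0], [357.0, 151.0]] 110 [[289.0, 139.0], [353.0, 132.0]]
```

The cover is at about 47°. Next I'll push it back.

Emit:
send_rows:
  moves: [0.6,0,0,0,0,0,1,0.6,0,0,0,0,0,1,0.6,0,0,0,0,0,1,0.6,0,0,0,0,0,1,0.6,0,0,0,0,0,1,0.6,0,0,0,0,0,1,0.6,0,0,0,0,0,1,0.3,0,0,0,0,0,1]

```text
time: 13.95
ee_pos: [0.5582, -0.0253, 0.1461]
tcp_rot: [-180.0, -0.0, -179.9]
wrist_force: [-0.3, -0.2, -1.0]
opening: 0.0061
grasp_force: 78.8
```

```bash
python3 cov.py
```

```text
[ 0.55815163 -0.02531699  0.14605171] [-0.33878193 -0.24615669 -0.97006091]
side cover 0.77 [256. 132. 293. 204.] [[252.0, 141.0], [277.0, 132.0], [300.0, 195.0], [274.0, 204.0]]
side scraper_mid 0.75 [259. 134. 293. 204.] [[252.0, 141.0], [277.0, 132.0], [299.0, 195.0], [275.0, 204.0]]
0 [[333.0, 213.0], [344.0, 185.0]] 30 [[326.0, 188.0], [338.0, 162.0]] 45 [[317.0, 176.0], [330.0, 151.0]] 60 [[305.0, 166.0], [320.0, 142.0]] 90 [[276.0, 155.0], [294.0, 132.0]] 110 [[257.0, 156.0], [277.0, 133.0]] 
0 [[301.0, 233.0], [360.0, 226.0]] 30 [[299.0, 220.0], [362.0, 213.0]] 45 [[297.0, 208.0], [361.0, 200.0]] 60 [[295.0, 193.0], [360.0, 185.0]] 90 [[291.0, 159.0], [357.0, 151.0]] 110 [[289.0, 139.0], [353.0, 132.0]]
```

The cover stands at about 110°. I'll retreat and lay the rod back where it lay.

Emit:
send_rows:
  moves: [-0.9,0,0,0,0,0,1,-0.9,0,0,0,0,0,1,-0.9,0,0,0,0,0,1,-0.6,0.5,0,0,0,0.4,1,-0.2,0.94,0,0,0,0.7,1,0,0.94,0,0,0,0.7,1,0,0.94,0,0,0,0.7,1,0,0.94,0,0,0,0.7,1]

```text
time: 15.25
ee_pos: [0.4695, 0.0826, 0.1465]
tcp_rot: [-180.0, 0.0, -152.0]
wrist_force: [-0.2, -0.3, -0.8]
opening: 0.0062
grasp_force: 78.8
```

Emit:
send_rows:
  moves: [0.1,0.94,0,0,0,0.7,1,0.1,0.94,0,0,0,0.7,1,0.2,0.94,0,0,0,0.7,1,0.2,0.94,0,0,0,0.7,1,0.2,0.94,0,0,0,0.7,1,0.2,0.94,0,0,0,0.7,1,0.1,0.94,0,0,0,0.7,1,0,0.4,0,0,0,0.77,1]

```text
time: 16.25
ee_pos: [0.4968, 0.2575, 0.1462]
tcp_rot: [180.0, 0.0, -103.2]
wrist_force: [-0.1, -0.0, -0.5]
opening: 0.0061
grasp_force: 78.8
```

Emit:
send_rows:
  moves: [0,0,-0.9,0,0,0,1,0,0,-0.9,0,0,0,1,0,0,-0.9,0,0,0,1,0,0,-0.9,0,0,0,1,0,0,-0.9,0,0,0,1,0,0,-0.9,0,0,0,1,0,0,-0.2,0,0,0,1,0,0,0,0,0,0,1]

```text
time: 17.25
ee_pos: [0.4971, 0.2561, 0.0067]
tcp_rot: [-180.0, 0.0, -103.6]
wrist_force: [-0.5, -0.6, -0.6]
opening: 0.0065
grasp_force: 78.8
```

Emit:
send_rows:
  moves: [0,0,-0.12,0,0,0,1,0,0,0,0,0,0,1]

```text
time: 17.5
ee_pos: [0.4975, 0.2559, 0.0038]
tcp_rot: [-180.0, 0.0, -103.7]
wrist_force: [0.3, -0.4, -1.5]
opening: 0.0062
grasp_force: 78.8
```

Emit:
send_rows:
  moves: [0,0,-0.08,0,0,0,1,0,0,0,0,0,0,1]

```text
time: 17.75
ee_pos: [0.4975, 0.2558, 0.0016]
tcp_rot: [-180.0, 0.0, -103.7]
wrist_force: [0.2, 0.0, 0.9]
opening: 0.0064
grasp_force: 79.1
```

Emit:
send_rows:
  moves: [0,0,-0.02,0,0,0,1,0,0,0,0,0,0,0.4,0,0,0,0,0,0,0,0,0,0,0,0,0,0,0,0,0.4,0,0,0,0,0,0,0.9,0,0,0,0,0,0,0.9,0,0,0,0,0,0,0.9,0,0,0,0]

```text
time: 18.75
ee_pos: [0.4973, 0.2557, 0.0798]
tcp_rot: [-180.0, 0.0, -103.7]
wrist_force: [0.5, 0.2, 0.8]
opening: 0.0429
grasp_force: 0.0
```

```bash
python3 - <<'E'
from h import *
o=bot.get_obs();print(o["q"],o["ee_pos"],o["tcp_rot"],o["wrist_force"])
for n in("top","side"):
    c=bot.camera(n)
    for q,z in dict(scraper_mid=.0045,plunger_top=.058,parallel_mid=.01,caliper_mid=.008,cover_hinge=.0615).items():
        for r in bot.landmark_of(n,q)[:1]: print(n,q,round(r["p"],2),np.round(r["pixel"],1),atz(c,r["pixel"],z).round(4))
    for r in bot.trace(n,"plunger_top")[:2]:
        m=r["region"];ys,xs=np.nonzero(m);print(n,"trace",r["p"],r["extent"],atz(c,(xs.mean(),ys.mean()),.058))
    print(proj(c,[.575,-.025,.058]))
    if n=="top": im=cv2.resize(c["color"][120:300,150:390],(800,600),interpolation=cv2.INTER_CUBIC)
cv2.imwrite("pics/last.png",im[:,:,::-1])
E
```

```text
[ 2.72124796e+01  5.93991214e+00 -5.63887189e+00  7.83863297e+01
  1.28585101e-03 -4.91187481e+01] [0.49732407 0.255734   0.07977887] [-1.79974465e+02  2.38050267e-02 -1.03668767e+02] [0.46258142 0.22937201 0.83548839]
top scraper_mid 0.61 [195.8 252.4] [0.5031 0.2908 0.0045]
top plunger_top 0.48 [325.4 202.4] [ 0.5732 -0.0212  0.058 ]
top parallel_mid 0.63 [445.8 205.9] [ 0.5406 -0.305   0.01  ]
top caliper_mid 0.92 [340.7 285.6] [ 0.3873 -0.0337  0.008 ]
top cover_hinge 0.66 [321.1 174.4] [ 0.6385 -0.0194  0.0615]
top trace 0.71 [319.4, 194.1, 334.4, 207.5] [ 0.57606928 -0.02399828  0.058     ]
[326.98203911 201.4428654 ]
side scraper_mid 0.89 [301.8 317.2] [0.5109 0.2973 0.0045]
side parallel_mid 0.64 [347.2 165.4] [ 0.5375 -0.2987  0.01  ]
side caliper_mid 0.87 [385.4 222.4] [ 0.3947 -0.0314  0.008 ]
side cover_hinge 0.78 [281.3 190.2] [ 0.6552 -0.0254  0.0615]
[312.69828053 195.94151609]
```

View pics/last.png

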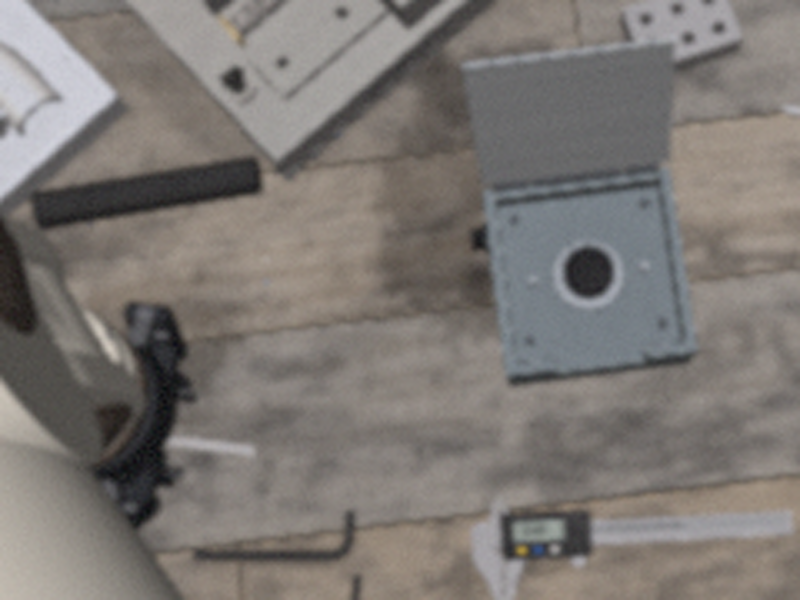

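The rod lies on the bench, the cover stands open, and the plunger is at crop (589,272). That is full-image (326.7,201.6), or (0.575, −0.025) in the world. I'll shut the fingers and move above it.

Emit:
send_rows:
  moves: [0,0,1,0,0,0,0,0.3,-0.936,0.8,0,0,-0.74,1,0.3,-0.936,0.8,0,0,-0.74,1,0.3,-0.936,0.8,0,0,-0.74,1,0.3,-0.936,0.5,0,0,-0.74,1,0.3,-0.936,0,0,0,-0.74,1,0.3,-0.936,0,0,0,-0.74,1,0.3,-0.936,0,0,0,-0.74,1]

```text
time: 20.45
ee_pos: [0.55, 0.0911, 0.1758]
tcp_rot: [-180.0, 0.0, -148.4]
wrist_force: [0.5, 0.1, -0.0]
opening: 0.0001
grasp_force: 0.0
```

Emit:
send_rows:
  moves: [0.2,-0.936,0,0,0,-0.74,1,0.2,-0.936,0,0,0,-0.74,1,0.2,-0.936,0,0,0,-0.74,1,0.2,-0.936,0,0,0,-0.74,1,0.2,-0.936,0,0,0,-0.74,1,0,0,0,0,0,0,1,0,0,0,0,0,0,1]

```text
time: 21.32
ee_pos: [0.5746, -0.0248, 0.1757]
tcp_rot: [180.0, -0.0, -179.9]
wrist_force: [-0.6, 0.1, 0.1]
opening: -0.0002
grasp_force: 0.0
```

Emit:
send_rows:
  moves: [0,0,-0.9,0,0,0,1,0,0,-0.9,0,0,0,1,0,0,-0.9,0,0,0,1,0,0,-0.9,0,0,0,1,0,0,-0.75,0,0,0,1,0,0,0,0,0,0,1,0,0,0,0,0,0,1]

```text
time: 22.2
ee_pos: [0.5751, -0.0249, 0.0679]
tcp_rot: [-180.0, 0.1, -180.0]
wrist_force: [-0.4, 0.2, -0.1]
opening: 0.0003
grasp_force: 0.0
```

Emit:
send_rows:
  moves: [0,0,-0.2,0,0,0,1,0,0,-0.1,0,0,0,1,0,0,0,0,0,0,1]

```text
time: 22.58
ee_pos: [0.5747, -0.0252, 0.0594]
tcp_rot: [-180.0, -0.0, -180.0]
wrist_force: [-0.2, 0.4, 0.2]
opening: 0.0002
grasp_force: 0.0
```

Emit:
send_rows:
  moves: [0,0,-0.08,0,0,0,1,0,0,0,0,0,0,1]

```text
time: 22.82
ee_pos: [0.5749, -0.0252, 0.0578]
tcp_rot: [-180.0, 0.0, -180.0]
wrist_force: [-0.2, 0.9, 3.0]
opening: -0.0001
grasp_force: 1.4
```

Emit:
send_rows:
  moves: [0,0,-0.06,0,0,0,1,0,0,0,0,0,0,1]

```text
time: 23.08
ee_pos: [0.5749, -0.0251, 0.0562]
tcp_rot: [-180.0, 0.0, -180.0]
wrist_force: [-0.1, -0.4, 4.1]
opening: -0.0003
grasp_force: 1.8
```

Emit:
send_rows:
  moves: [0,0,-0.08,0,0,0,1,0,0,-0.08,0,0,0,1,0,0,0,0,0,0,1,0,0,0,0,0,0,1]

```text
time: 23.58
ee_pos: [0.5749, -0.0251, 0.0522]
tcp_rot: [-180.0, 0.0, -180.0]
wrist_force: [-0.5, -1.1, 6.5]
opening: -0.0
grasp_force: 2.8
```

Emit:
send_rows:
  moves: [0,0,-0.04,0,0,0,1,0,0,0,0,0,0,1,0,0,0,0,0,0,1]

```text
time: 23.95
ee_pos: [0.5749, -0.0252, 0.0513]
tcp_rot: [-180.0, 0.0, -180.0]
wrist_force: [0.1, -0.8, 5.8]
opening: 0.0002
grasp_force: 3.0
```

Emit:
send_rows:
  moves: [0,0,-0.05,0,0,0,1,0,0,0,0,0,0,1,0,0,0,0,0,0,1]

```text
time: 24.32
ee_pos: [0.5749, -0.0252, 0.0501]
tcp_rot: [-180.0, 0.0, -180.0]
wrist_force: [-1.6, -1.1, 7.2]
opening: 0.0002
grasp_force: 3.3
```

```bash
python3 - <<'E'
from h import *
for i in range(6):
    bot.camera("wrist" if i%2 else "side");o=bot.get_obs();print(o["ee_pos"][2].round(5),o["wrist_force"].round(2))
c=bot.camera("top")
for r in bot.landmark_of("top","plunger_top"): print(r)
for r in bot.landmark_of("top","scraper_mid")[:1]: print(r,atz(c,r["pixel"],.0045))
for r in bot.trace("side","cover")[:1]: print(r["extent"])
E
```

```text
0.05013 [-1.91 -0.4   7.04]
0.0501 [-1.39 -0.27  6.67]
0.05011 [-0.79 -0.82  7.4 ]
0.05012 [-0.8  -0.49  6.41]
0.05011 [-0.56 -1.37  7.17]
0.05015 [-1.24 -1.1   6.53]
{'pixel': [192.8, 254.5], 'p': 0.6} [0.49906481 0.29802888 0.0045    ]
[257.9, 136.1, 294.4, 204.3]
```

The plunger is steady at z = 0.0501 m with about 7 N, the cover is open and the rod is on the bench. I'm handing the job in.

```bash
python3 -c "
from workcell import bot;print(bot.job_done())"
```

```text
the job is handed in; nothing more can be done
None
```

The job is handed in: the cover is levered open to about 110°, the rod is back on the bench clear of the station, and the shut gripper is holding the plunger half-way (top at 50.1 mm, about 7 N), never pressed below that; the hand-in returned no verdict.

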